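# Shunt the diesel off the parts chest and pop its touch-latch lid

### The job

The diesel is parked on the sprung lid of the parts chest. Gently push it with the fingertips along the chest top until it stands wholly on the fixed half, still upright, then press the front of the lid down to trip its touch latch and let it spring ajar, and leave it so. Do not pinch, lift or tip the diesel, and leave the footbridge, signal box and tweezers where they are.

Things in the scene. Friction and masses are not known exactly. Their poses are not given: they have to be found in the camera images.
- chest: Wooden chest, 160 mm deep (its x), 340 wide (its y), 90 high, fixed. Origin: centre of its underside; z up, x towards the hinged back; the front (lid's free edge) faces -x. Flat top at 90 mm in two level halves: hinged lid over the +y half (y 1.5 to 169.5 mm), fixed board over the -y half (y 0 to -171 mm). Both overhang the front to x = -85 mm.
- lid (a joint): Lid angle (rad) about the hinge on the chest's back top edge (x = 78 mm): 0 shut, positive open, negative pressed in. Lid 163 mm hinge to front edge, 168 wide. Pressing the front edge down 3 mm (-0.02 rad, 4 to 5 N at the press spot) frees the latch; stop at -0.035 (5 mm). On release a spring lifts it to about 0.3 rad (edge 50 mm up). It does not relatch. The diesel's weight does not trip it.
- press_spot (a point): Centre of a flush 18 mm brass disc on the top face of the lid, above the latch: 20 mm in from the front edge, midway along the lid (chest frame -65, 85.5, 90 mm while shut). The place to press.
- diesel: Dark blue diecast diesel shunter, 120 mm long (its y), 36 wide (its x), 47 high, about 0.3 kg. Origin: centre of its underside (wheel bottoms); z up. Starts on the lid, its y roughly along the chest's y, cab at +y. Wheels do not turn: it slides when pushed. The flat ends of its running plate reach from 8 to 24 mm above the wheel bottoms: push there.
- diesel_left_end (a point): Middle of the flat cab-end face of the diesel's running plate (its +y end, the outer end at the start), 16 mm above the wheel bottoms.
- diesel_right_end (a point): Middle of the flat bonnet-end face of the diesel's running plate (its -y end, nearest the fixed half at the start), 16 mm above the wheel bottoms.
- footbridge: Orange plastic model footbridge, about 80 x 140 x 78 mm, loose on the table beside the fixed half of the chest. Origin: middle of its underside. To be left alone.
- signal_box: Tin signal box shell with a pitched roof, about 78 x 94 x 73 mm, loose on the table behind the chest. Origin: middle of its underside. To be left alone.
- tweezers: Steel tweezers, about 15 x 140 x 6 mm, lying on the table in front of the chest. Origin: near their middle, on the underside. To be left alone.
Not all that is in view belongs to the job. Of the things like the diesel, leave any that is purple; of the rest the larger one is meant.

How it is judged:
On the way, in this order (a step that is already met when the one before it is completed fails the run):
1. the diesel stands upright and still on the fixed half of the chest top, wholly off the lid, with the lid still shut (y of each of diesel_left_end, diesel_right_end in the frame of chest below -0.003 m and height (world z) of diesel between 0.085 and 0.096 m and angle between diesel's own z axis and vertical below 0.1 rad and linear speed of diesel below 0.02 m/s and value of joint lid below 0.05 rad), for 0.2 s.
2. the lid has sprung ajar (value of joint lid above 0.15 rad), for 0.2 s.
At the end, for the whole second after the job is handed in: The lid rests ajar on its spring (0.2 to 0.45 rad), and the diesel stands still and upright (within 0.1 rad) on the fixed half of the chest top, both its ends at least 3 mm past the middle of the chest, off the lid (value of joint lid between 0.2 and 0.45 rad and y of each of diesel_left_end, diesel_right_end in the frame of chest below -0.003 m and height (world z) of diesel between 0.085 and 0.096 m and angle between diesel's own z axis and vertical below 0.1 rad and linear speed of diesel below 0.02 m/s and velocity of joint lid between -0.05 and 0.05 rad/s); the robot touches nothing.
It fails at once if the diesel is lifted, tipped or dropped off the chest top (12 mm up, 10 mm down or 0.3 rad) (height (world z) of diesel above 0.102 m or height (world z) of diesel below 0.08 m or angle between diesel's own z axis and vertical above 0.3 rad).
It fails at once if the diesel is pinched or shoved hard (over 15 N from the fingers) (contact force between the fingers and diesel above 15 N).
It fails at once if the footbridge, signal box or tweezers are moved more than 15 mm (distance of any of footbridge, signal_box, tweezers from where it was at the start of the episode above 0.015 m).
It also fails if it takes over 48 s, if anything falls off the work surface, if the arm or the gripper's body presses on something with over 40 N, if the wrist force passes 120 N, or if a joint passes its speed limit or range.

### The arm

A 6-joint arm with a two-finger parallel gripper is mounted at the origin on the work surface. World frame = base frame: x ahead of the robot, y to its left, z up, the work surface at z = 0. Lengths are in m, angles in rad, forces in N, time in s.
With the tool pointing down it reaches from about 0.4 to 0.825 m from the base axis. Payload 7 kg.
Tool frame: the origin (TCP) lies midway between the tips of the shut fingers; the grasp point (between the pads) lies 19 mm behind it; z points along the fingers, x is the direction in which the jaws open and shut, and the axes are right-handed (so a half turn about z gives the same grasp; the last joint's range is limited). The gripper opens to 88 mm and grips with 3 to 60 N. Pads are 19 mm wide; open, the fingers measure 130 mm over their backs; the gripper's body (78 mm by 193 mm) begins 47 mm behind the grasp point.
Start: joints at [-0.839, 0.359, 0.012, 0, -1.224, -0.288], TCP at [0.29, -0.61, 0.227] pointing down, gripper open.
Joint ranges: [-3.07, 3.07], [-1.43, 2.12], [-1.02, 1.25], [-3.03, 1.67], [-3.05, -0], [-3.03, 3.03]. Speed limits (rad/s): [2.39, 2.39, 3.01, 3.14, 3.14, 3.14].

### API

Orientations are given as [roll, pitch, yaw] about the fixed x, y, z axes, in that order (R = Rz(yaw) Ry(pitch) Rx(roll)).
In Python, from station import arm, grab_frame, camera_params gives the robot as it stands.
- The arm moves only by the shell command python3 -m handwheel 'ROWS' [FORCE]. ROWS is JSON, a list that holds one entry, the list of rows, each a list of 5 numbers: the finger opening in m, from 0 to 0.0876, then the shift along the tool's x, y, z in m, then the turn about the tool's z in degrees. A call has 1 to 20 rows; each row is the pose to reach, as a shift and turn from the pose measured when the call began, along the tool's axes at that moment; what a row does not reach only later rows make up. A row lasts 1/12 s, in which the tool goes at most 41.7 mm and 7.16 degrees, less where a joint would pass 70% of its speed; a pose out of reach is approached as far as the arm can. A call with a gripper value outside its range is refused whole. The fingers move at their own pace and stop on an object; FORCE is the grip in N (left out, the last holds). Time passes only in rows, so rows that repeat a pose let the fingers close. It gives the time, the measured TCP pose, the force and the opening at its end, in the units of the state.
- arm.get_state(): the state, without advancing time (a new reading comes with each control period).
- grab_frame(name): name is "scene" or "side" or "wrist"; returns the picture (420x560x3 uint8, blue, green, red); there is no depth.
- camera_params(name): a dict with "intrinsics" (3x3 intrinsics, pixels), "R" (3x3) and "t" (3): a world point X has camera coordinates R X + t; the wrist camera has in their place "tool_from_camera" (4x4, takes a point from camera to tool coordinates, whose origin is the TCP and whose axes are the tool frame's). Camera axes: x right, y down, z forward; pixel columns grow to the right and rows downward; lengths in m; the calibration is good to about 2 mm. A picture is of the moment at which its call begins: read the wrist's pose just before it. camera_params takes no time and is no camera call.
- arm.job_done(): hands the job in, once; it reports no verdict.
The state is a dict: "t": time; "q": joint angles; "qd": joint speeds; "joint_efforts": joint torques, N m; "eef_pos": TCP position; "ee_rot": TCP orientation; "force": force on the tool from outside, world axes, zero at the start; "moment": the same for the moment, N m; "width": finger opening in m.
Only numpy, scipy, OpenCV 4.12 (cv2) and the standard library are available. Lean on these libraries where they do the work, as an engineer would, in place of code of your own. Each camera call takes 0.05 s, during which the arm holds its last target.

## Working session

There is one attempt and no reset: what is moved stays moved. The work goes in short steps, Python scripts to look and compute and a shell command to move; the robot and the scene stay as the last step left them, time stands still between calls to the robot, and variables do not carry over. Pictures are saved under pics/ and viewed, and the job is handed in when it is done.

```bash
mkdir -p pics; ls
python3 - <<'E'
from station import arm, grab_frame, camera_params
import cv2,numpy as np
for n in ["scene","side","wrist"]:
    cv2.imwrite(f"pics/{n}0.png",grab_frame(n)); 
np.set_printoptions(precision=4,suppress=True)
for n in ["scene","side","wrist"]:
    print(n,camera_params(n))
s=arm.get_state();print({k:np.round(v,4) for k,v in s.items()})
E
```

```text
pics
scene {'intrinsics': array([[391.2165,   0.    , 282.3811],
       [  0.    , 391.2165, 203.7607],
       [  0.    ,   0.    ,   1.    ]]), 'R': array([[ 0.428 ,  0.9035, -0.0217],
       [ 0.5075, -0.2601, -0.8214],
       [-0.7478,  0.3405, -0.5699]]), 't': array([-0.2667, -0.2404,  1.2725])}
side {'intrinsics': array([[497.6401,   0.    , 279.1762],
       [  0.    , 497.6401, 219.1058],
       [  0.    ,   0.    ,   1.    ]]), 'R': array([[-0.8207, -0.5711,  0.0165],
       [-0.4438,  0.619 , -0.6481],
       [ 0.3599, -0.5392, -0.7614]]), 't': array([0.4749, 0.338 , 0.7669])}
wrist {'intrinsics': array([[300.5785,   0.    , 278.9036],
       [  0.    , 300.5785, 211.3498],
       [  0.    ,   0.    ,   1.    ]]), 'tool_from_camera': array([[ 1.    ,  0.0002, -0.0008, -0.0005],
       [-0.    ,  0.9614,  0.275 , -0.0747],
       [ 0.0009, -0.275 ,  0.9614, -0.1572],
       [ 0.    ,  0.    ,  0.    ,  1.    ]])}
{'t': np.float64(0.15), 'q': array([-0.8389,  0.3593,  0.0113, -0.0003, -1.2241, -0.2881]), 'qd': array([-0.0001,  0.0001,  0.0028,  0.001 , -0.0003,  0.    ]), 'joint_efforts': array([ -0.0004, -58.3276,  29.3293,   7.0011,   0.0088,  -0.0001]), 'eef_pos': array([ 0.2896, -0.6093,  0.2258]), 'ee_rot': array([-3.1415, -0.0013,  2.0145]), 'force': array([0.5281, 0.4706, 0.2781]), 'moment': array([-0.0235, -0.0251, -0.0435]), 'width': np.float64(0.0877)}
```

View pics/scene0.png

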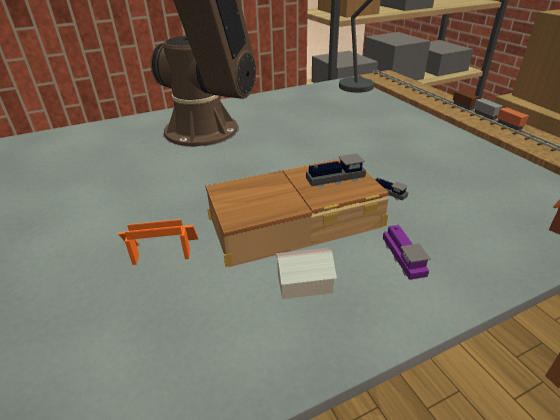

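View pics/side0.png

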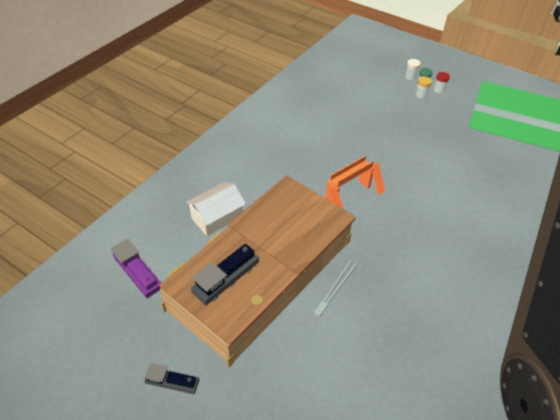

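View pics/wrist0.png

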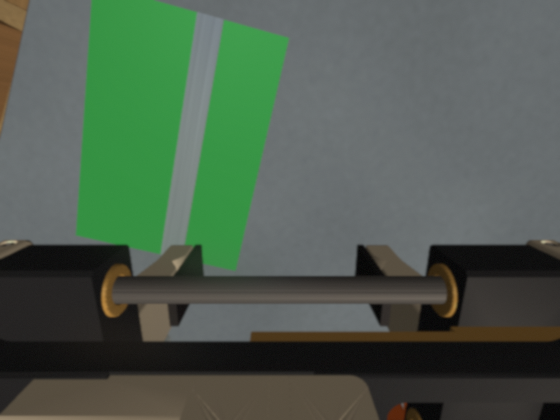

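The candidates in the side view are the dark blue shunter on the chest at (225,273), a smaller dark blue one on the table at (172,379), and a purple one at (137,268). The one on the chest is meant, because it is the larger of the non-purple pair and stands on the lid. I'll confirm it in an enlarged crop.

Run:
```python
import cv2
i=cv2.imread("pics/side0.png")[160:400,110:370]
cv2.imwrite("pics/side_c.png",cv2.resize(i,None,fx=2.5,fy=2.5,interpolation=cv2.INTER_CUBIC)[:600])
i=cv2.imread("pics/scene0.png")[140:280,195:415]
cv2.imwrite("pics/scene_c.png",cv2.resize(i,None,fx=3.5,fy=3.5,interpolation=cv2.INTER_CUBIC))
```

```text
(no output)
```

View pics/side_c.png

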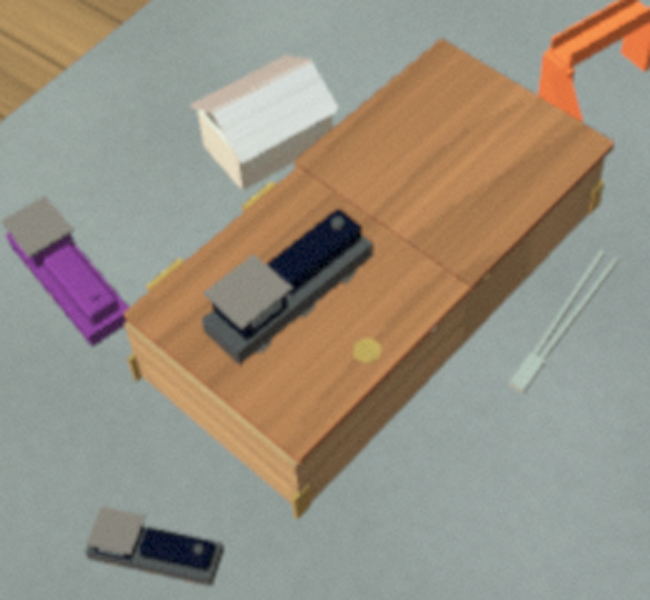

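View pics/scene_c.png

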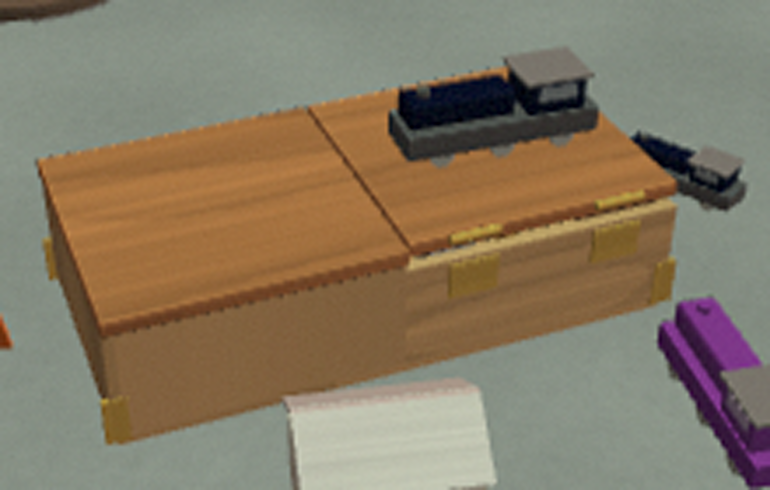

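```bash
cat > h.py <<'E'
import numpy as np,cv2
from station import arm, grab_frame, camera_params
def ray(name,px,z):
    c=camera_params(name);K,R,t=c["intrinsics"],c["R"],c["t"]
    d=R.T@np.linalg.inv(K)@np.array([px[0],px[1],1.]);o=-R.T@t
    return o+d*(z-o[2])/d[2]
def proj(name,X):
    c=camera_params(name);p=c["intrinsics"]@(c["R"]@np.array(X)+c["t"]);return p[:2]/p[2]
E
python3 - <<'E'
from h import *
np.set_printoptions(precision=4,suppress=True)
S=lambda x,y:(x/2.5+110-.3,y/2.5+160-.3)
C=lambda x,y:(x/3.5+195-.35,y/3.5+140-.35)
P={}
for n,p,z in [("lidBL",(127,318),.09),("lidFL",(298,462),.09),("seamF",(470,285),.09),("seamB",(300,165),.09),("FR",(612,147),.09),("BR",(443,40),.09),("disc",(367,350),.09),("cabB",(205,319),.114),("cabF",(240,347),.114),("bonF",(372,244),.114)]:
    P[n]=ray("side",S(*p),z);print(n,P[n])
for n,p,z in [("lidBL",(677,187),.09),("seamB",(410,250),.09),("seamF",(310,108),.09),("BR",(104,330),.09),("FR",(39,160),.09),("bonF",(390,113),.114),("bonB",(408,141),.114),("cabB",(597,103),.114)]:
    print("scene",n,ray("scene",C(*p),z))
print("len",np.linalg.norm(P["cabF"]-P["bonF"]),np.linalg.norm(P["cabF"]-P["cabB"]))
d=P["lidFL"]-P["FR"];print("yaw y-axis",np.degrees(np.arctan2(-d[0],d[1])))
d=P["lidBL"]-P["BR"];print(np.degrees(np.arctan2(-d[0],d[1])))
d=P["cabF"]-P["bonF"];print("diesel",np.degrees(np.arctan2(-d[0],d[1])))
E
```

```text
lidBL [0.6727 0.2123 0.09  ]
lidFL [0.5157 0.2277 0.09  ]
seamF [0.5016 0.058  0.09  ]
seamB [0.6618 0.0422 0.09  ]
FR [ 0.4834 -0.1071  0.09  ]
BR [ 0.6499 -0.127   0.09  ]
disc [0.5283 0.1397 0.09  ]
cabB [0.6177 0.1929 0.114 ]
cabF [0.5859 0.1958 0.114 ]
bonF [0.5657 0.0829 0.114 ]
scene lidBL [0.6834 0.207  0.09  ]
scene seamB [0.6681 0.0421 0.09  ]
scene seamF [0.5054 0.06   0.09  ]
scene BR [ 0.6584 -0.1271  0.09  ]
scene FR [ 0.4866 -0.1108  0.09  ]
scene bonF [0.5705 0.0819 0.114 ]
scene bonB [0.6033 0.076  0.114 ]
scene cabB [0.6168 0.1963 0.114 ]
len 0.11472214488211832 0.031876357717290034
yaw y-axis -5.4999884795538625
-3.8585621638840255
diesel -10.162908634362289
```

The crop shows the dark blue shunter on the lid with its cab at the outer (+y) end. The brass disc is at side pixel (257,300) and the seam runs between the halves. Next I'll fit the chest and diesel poses from both views.

```bash
cat >> h.py <<'E'
CH=np.array([0,0,0.])
def setch(a,b,c): CH[:]=a,b,c
def w(p):
    c,s=np.cos(CH[2]),np.sin(CH[2]);return np.array([CH[0]+c*p[0]-s*p[1],CH[1]+s*p[0]+c*p[1]])
def toch(X):
    c,s=np.cos(CH[2]),np.sin(CH[2]);d=np.array(X[:2])-CH[:2];return np.array([c*d[0]+s*d[1],-s*d[0]+c*d[1]])
def shift(xy,z,yawdeg):
    s=arm.get_state();r=s["ee_rot"]
    from scipy.spatial.transform import Rotation as Ro
    R=Ro.from_euler("xyz",r).as_matrix()
    d=R.T@(np.array([*xy,z])-s["eef_pos"]);t=-(yawdeg-np.degrees(r[2]));t=(t+180)%360-180
    print("tcp",s["eef_pos"].round(4),"rot",np.degrees(r).round(1),"shift mm",(d*1e3).round(1),"turn",t.round(1),"F",s["force"].round(1),"t",round(s["t"],2),"w",s["width"].round(4))
E
python3 - <<'E'
from h import *
from scipy.optimize import least_squares
np.set_printoptions(precision=4,suppress=True)
M=[((-85,169.5),(.5157,.2277)),((-85,.75),(.5016,.058)),((-85,-171),(.4834,-.1071)),((-65,85.5),(.5283,.1397)),((-85,.75),(.5054,.060)),((-85,-171),(.4866,-.1108)),((78,169.5),(.6727,.2123)),((78,.75),(.6618,.0422)),((78,169.5),(.6834,.207)),((78,.75),(.6681,.0421))]
def f(v):
    setch(*v);return np.concatenate([w(np.array(a)/1e3)-b for a,b in M])
r=least_squares(f,[.59,.05,-.09]);print(r.x,np.degrees(r.x[2]));print((r.fun.reshape(-1,2)*1e3).round(1))
setch(*r.x);print("spot",w((-.065,.0855)))
D=[((-18,60),(.5859,.1958)),((18,60),(.6177,.1929)),((-18,-60),(.5657,.0829)),((-18,-60),(.5705,.0819)),((18,-60),(.6033,.076)),((18,60),(.6168,.1963))]
def g(v):
    c,s=np.cos(v[2]),np.sin(v[2]);return np.concatenate([[v[0]+(c*a[0]-s*a[1])/1e3-b[0],v[1]+(s*a[0]+c*a[1])/1e3-b[1]] for a,b in D])
q=least_squares(g,[.59,.13,-.1]);v=q.x;print("diesel",v,np.degrees(v[2]),(q.fun.reshape(-1,2)*1e3).round(1))
u=np.array([-np.sin(v[2]),np.cos(v[2])])
print("ends",v[:2]+.06*u,v[:2]-.06*u,"chest fr",toch(v[:2]+.06*u),toch(v[:2]-.06*u))
pre=v[:2]+.095*u;print("pre",pre);shift(pre,.2258,180+np.degrees(v[2]))
E
```

```text
[ 0.586   0.05   -0.0963] -5.518218311574289
[[ 2.  -0.8]
 [-0.2  0.9]
 [ 1.5 -4.9]
 [ 1.2  1.7]
 [-4.  -1.1]
 [-1.7 -1.2]
 [ 7.2 -1.1]
 [ 1.9  1.1]
 [-3.5  4.2]
 [-4.4  1.2]]
spot [0.5295 0.1414]
diesel [ 0.5933  0.1376 -0.13  ] -7.445822449737335 [[-2.7  3.7]
 [ 1.2  1.9]
 [ 2.  -2.4]
 [-2.8 -1.4]
 [ 0.1 -0.2]
 [ 2.1 -1.5]]
ends [0.6011 0.1971] [0.5855 0.0781] chest fr [0.0009 0.1479] [-0.0031  0.028 ]
pre [0.6056 0.2318]Traceback (most recent call last):
  File "<stdin>", line 15, in <module>
  File "h.py", line 20, in shift
    print("tcp",s["eef_pos"].round(4),"rot",np.degrees(r).round(1),"shift mm",(d*1e3).round(1),"turn",t.round(1),"F",s["force"].round(1),"t",round(s["t"],2),"w",s["width"].round(4))
                                                                                                                                                                 ^^^^^^^^^^^^^^^^
AttributeError: 'float' object has no attribute 'round'
```

```bash
sed -i 's/CH=np.array(\[0,0,0.\])/CH=np.array([.586,.05,-.0963])/; s/s\["width"\].round(4)/round(float(s["width"]),4)/' h.py; python3 -c "
from h import *
shift((.6056,.2318),.2258,172.6)"
```

```text
tcp [ 0.2896 -0.6093  0.2258] rot [-1.800e+02 -1.000e-01  1.154e+02] shift mm [624.  646.4   0.7] turn -57.2 F [0.5 0.5 0.3] t 0.15 w 0.0877
```

```bash
python3 -m handwheel '[[[0.012,15,16,-5,-1],[0.012,40,42,-10,-4],[0.012,67,70,-15,-8],[0.012,94,98,-20,-12],[0.012,121,126,-20,-16],[0.012,148,154,-20,-20],[0.012,175,182,-20,-24],[0.012,202,210,-20,-28],[0.012,229,238,-20,-32],[0.012,256,266,-20,-36],[0.012,283,294,-20,-40],[0.012,310,322,-20,-44],[0.012,337,350,-20,-48],[0.012,364,378,-20,-51],[0.012,391,406,-20,-54],[0.012,418,434,-20,-57],[0.012,440,456,-20,-57],[0.012,450,466,-20,-57],[0.012,450,466,-20,-57]]]' 10; python3 -c "
from h import *
shift((.6056,.2318),.2,172.6)"
```

```text
t: 1.73
eef_pos: [0.5689, 0.1295, 0.2895]
ee_rot: [3.14, -0.001, 3.01]
force: [1.3, -0.5, -0.3]
width: 0.0123
tcp [0.5689 0.1295 0.2895] rot [179.9  -0.  172.4] shift mm [-23.  106.1  89.6] turn -0.2 F [ 1.3 -0.5 -0.3] t 1.73 w 0.0123
```

```bash
python3 -m handwheel '[[[0.012,0,0,0,0],[0.012,0,0,0,0],[0.012,0,0,0,0],[0.012,0,0,0,0]]]'; python3 -c "
from h import *
shift((.6056,.2318),.2,172.6)"
```

```text
t: 2.07
eef_pos: [0.5685, 0.1287, 0.2894]
ee_rot: [3.141, -0.001, 3.009]
force: [-0.0, -1.5, -0.0]
width: 0.012
tcp [0.5685 0.1287 0.2894] rot [ 1.799e+02 -1.000e-01  1.724e+02] shift mm [-23.3 107.   89.5] turn -0.2 F [-0.  -1.5 -0. ] t 2.07 w 0.012
```

The arm went further than commanded: 789 mm against 648 mm, and 64 mm up against 20 mm. I'll make small moves along each axis, well clear of everything, to see how commands map to motion.

```bash
for i in 1; do python3 -m handwheel '[[[0.012,0,20,0,0],[0.012,0,40,0,0],[0.012,0,40,0,0],[0.012,0,40,0,0],[0.012,0,40,0,0]]]'; python3 -c "
from h import *
shift((.6056,.2318),.2,172.6)"; done
```

```text
t: 2.48
eef_pos: [0.5966, 0.3361, 0.2906]
ee_rot: [3.14, -0.0, 3.007]
force: [0.9, -0.1, 1.7]
width: 0.0118
tcp [0.5966 0.3361 0.2906] rot [179.9  -0.  172.3] shift mm [ -22.9 -102.3   90.4] turn -0.3 F [ 0.9 -0.1  1.7] t 2.48 w 0.0118
```

That was my mistake: rows are in metres and I typed millimetres, so each row only ran to its speed cap. Nothing was touched. I'll use metres from here.

```bash
python3 -m handwheel '[[[0.012,-0.006,-0.025,0.02,0],[0.012,-0.012,-0.05,0.04,0],[0.012,-0.018,-0.07,0.06,0],[0.012,-0.023,-0.09,0.08,0],[0.012,-0.023,-0.09,0.09,0],[0.012,-0.023,-0.09,0.09,0],[0.012,-0.023,-0.09,0.09,0],[0.012,-0.023,-0.09,0.09,0]]]'; python3 -c "
from h import *
shift((.6056,.2318),.104,172.6)
for n in ('wrist','side','scene'):cv2.imwrite(f'pics/{n}1.png',grab_frame(n))"
```

```text
t: 3.15
eef_pos: [0.6081, 0.2442, 0.2019]
ee_rot: [3.139, 0.001, 3.007]
force: [-0.5, 0.5, 0.5]
width: 0.0122
tcp [0.6081 0.2442 0.2019] rot [1.798e+02 1.000e-01 1.723e+02] shift mm [  0.9 -12.9  97.9] turn -0.3 F [-0.5  0.5  0.5] t 3.15 w 0.0122
```

View pics/wrist1.png

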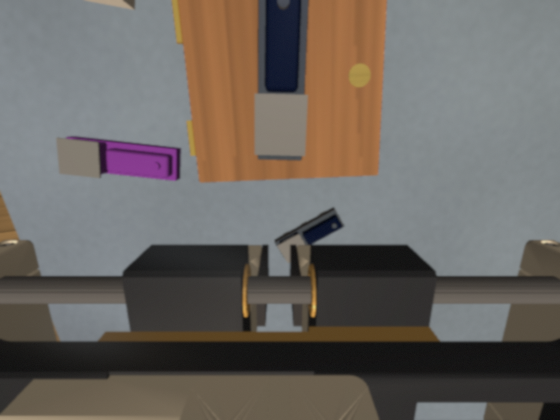

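View pics/side1.png

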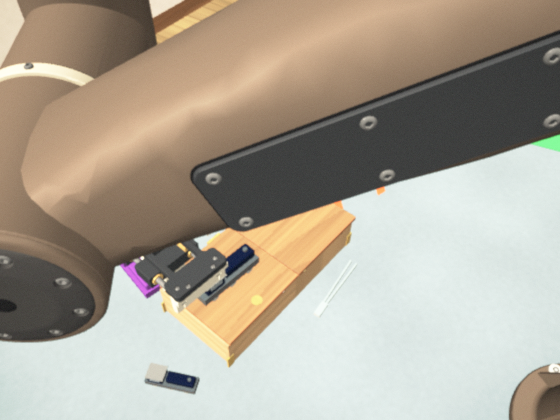

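View pics/scene1.png

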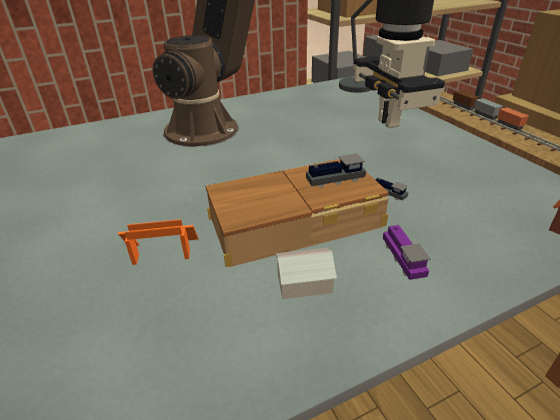

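The wrist view shows the cab end at (280,158), laterally centred on the fingers and well aligned with them. The brass disc is at (360,75).

```bash
cat >> h.py <<'E'
def wray(px,z,pose):
    from scipy.spatial.transform import Rotation as Ro
    c=camera_params("wrist");T=c["tool_from_camera"];p,r=pose;R=Ro.from_euler("xyz",r).as_matrix()
    o=p+R@T[:3,3];d=R@T[:3,:3]@np.linalg.inv(c["intrinsics"])@np.array([px[0],px[1],1.])
    return o+d*(z-o[2])/d[2]
E
python3 -c "
from h import *
s=arm.get_state();P=(s['eef_pos'],s['ee_rot'])
for n,p,z in [('cabL',(258,157),.114),('cabR',(301,158),.114),('disc',(360,75.5),.09),('lidFL',(378,174),.09),('lidBL',(198,182),.09)]:
  X=wray(p,z,P);print(n,X.round(4),toch(X).round(4))
print(proj('scene',s['eef_pos']))
i=cv2.imread('pics/wrist1.png')[0:260,180:400];cv2.imwrite('pics/wc.png',cv2.resize(i,None,fx=2.3,fy=2.3,interpolation=2))"
```

```text
cabL [0.6178 0.1926 0.114 ] [0.0179 0.145 ]
cabR [0.5836 0.198  0.114 ] [-0.0167  0.1471]
disc [0.5265 0.1405 0.09  ] [-0.0679  0.0843]
lidFL [0.5153 0.2241 0.09  ] [-0.0871  0.1665]
lidBL [0.677  0.2097 0.09  ] [0.0752 0.1677]
[386.96642096 123.54454467]
```

View pics/wc.png

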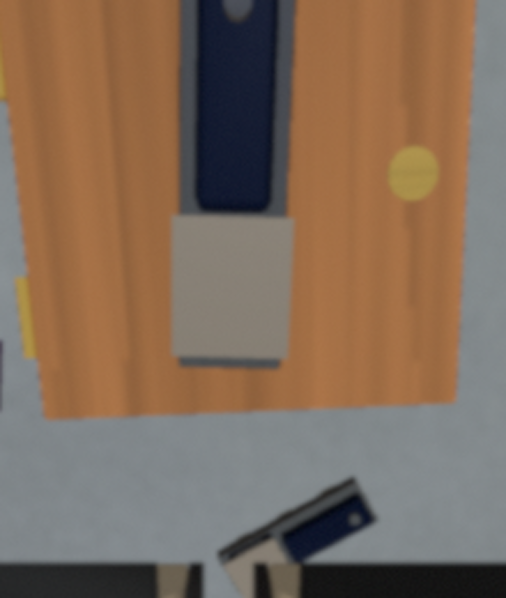

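```bash
python3 -m handwheel '[[[0.012,0.001,0,0.02,0],[0.012,0.001,0,0.045,0],[0.012,0.001,0,0.07,0],[0.012,0.001,0,0.09,0],[0.012,0.001,0,0.098,0],[0.012,0.001,0,0.098,0],[0.012,0.001,-0.005,0.098,0],[0.012,0.001,-0.012,0.098,0],[0.012,0.001,-0.019,0.098,0],[0.012,0.001,-0.025,0.098,0],[0.012,0.001,-0.025,0.098,0],[0.012,0.001,-0.025,0.098,0]]]'; python3 -c "
from h import *
shift((.6056,.2318),.104,172.6);print(toch(arm.get_state()['eef_pos']))
for n in ('wrist','scene'):cv2.imwrite(f'pics/{n}2.png',cv2.resize(grab_frame(n)[100:300,200:460],None,fx=2.9,fy=2.9,interpolation=2))"
```

```text
t: 4.3
eef_pos: [0.6039, 0.2199, 0.1044]
ee_rot: [3.138, 0.002, 3.007]
force: [0.9, 0.5, -0.0]
width: 0.0118
tcp [0.6039 0.2199 0.1044] rot [1.798e+02 1.000e-01 1.723e+02] shift mm [-0.1 12.   0.4] turn -0.3 F [ 0.9  0.5 -0. ] t 4.3 w 0.0118
[0.00144622 0.17084986]
```

View pics/scene2.png

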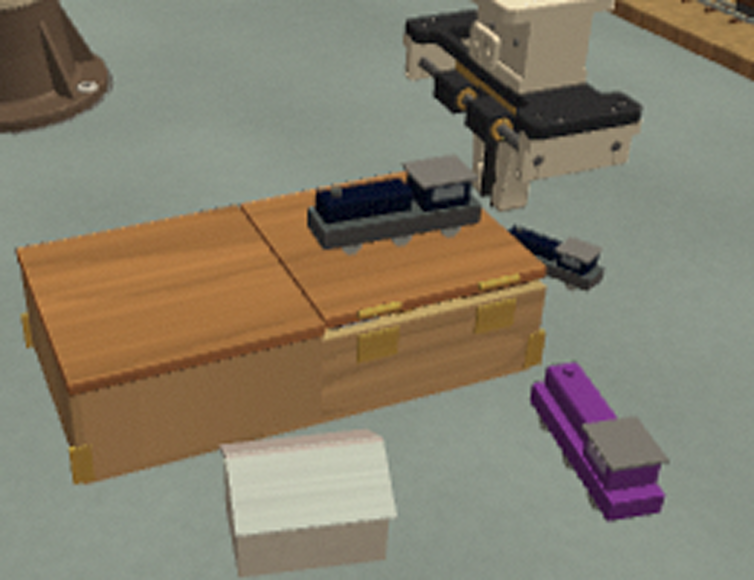

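The fingers stand just behind the cab end, level with the running plate. I'll start the slow push.

```bash
python3 -m handwheel '[[[0.012,0,-0.003,0,0],[0.012,0,-0.005,0,0],[0.012,0,-0.007,0,0],[0.012,0,-0.009,0,0],[0.012,0,-0.011,0,0],[0.012,0,-0.013,0,0],[0.012,0,-0.015,0,0],[0.012,0,-0.017,0,0],[0.012,0,-0.019,0,0],[0.012,0,-0.021,0,0],[0.012,0,-0.023,0,0],[0.012,0,-0.025,0,0],[0.012,0,-0.028,0,0],[0.012,0,-0.031,0,0],[0.012,0,-0.034,0,0],[0.012,0,-0.037,0,0],[0.012,0,-0.039,0,0],[0.012,0,-0.041,0,0],[0.012,0,-0.042,0,0],[0.012,0,-0.042,0,0]]]'; python3 -c "
from h import *
shift((.6056,.2318),.104,172.6);print(toch(arm.get_state()['eef_pos']))
for n in ('wrist','scene'):cv2.imwrite(f'pics/{n}3.png',cv2.resize(grab_frame(n)[100:300,200:460],None,fx=2.9,fy=2.9,interpolation=2))"
```

```text
t: 6.07
eef_pos: [0.5982, 0.1785, 0.1039]
ee_rot: [3.138, 0.002, 3.007]
force: [-0.9, 0.9, -0.1]
width: 0.0122
tcp [0.5982 0.1785 0.1039] rot [1.798e+02 1.000e-01 1.723e+02] shift mm [-0.2 53.8  0.1] turn -0.3 F [-0.9  0.9 -0.1] t 6.07 w 0.0122
[-0.00021739  0.1290403 ]
```

View pics/scene3.png

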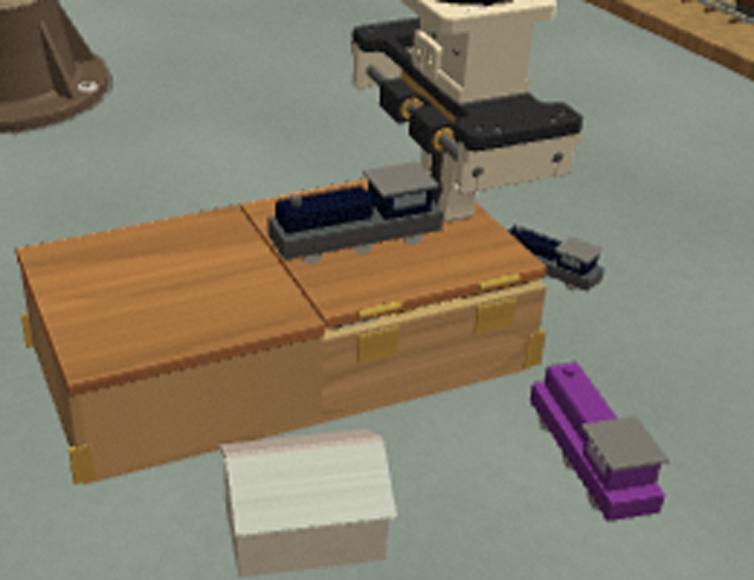

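It slides upright with its nose at the seam, so I'll keep pushing.

```bash
python3 -m handwheel '[[[0.012,0,-0.002,0,0],[0.012,0,-0.005,0,0],[0.012,0,-0.009,0,0],[0.012,0,-0.013,0,0],[0.012,0,-0.017,0,0],[0.012,0,-0.021,0,0],[0.012,0,-0.025,0,0],[0.012,0,-0.029,0,0],[0.012,0,-0.033,0,0],[0.012,0,-0.037,0,0],[0.012,0,-0.041,0,0],[0.012,0,-0.045,0,0],[0.012,0,-0.049,0,0],[0.012,0,-0.053,0,0],[0.012,0,-0.057,0,0],[0.012,0,-0.061,0,0],[0.012,0,-0.065,0,0],[0.012,0,-0.068,0,0],[0.012,0,-0.07,0,0],[0.012,0,-0.07,0,0]]]'; python3 -c "
from h import *
shift((.6056,.2318),.104,172.6);print(toch(arm.get_state()['eef_pos']))
for n in ('wrist','scene'):cv2.imwrite(f'pics/{n}4.png',cv2.resize(grab_frame(n)[100:300,200:460],None,fx=2.9,fy=2.9,interpolation=2))"
```

```text
t: 7.83
eef_pos: [0.5886, 0.1085, 0.1036]
ee_rot: [3.139, 0.001, 3.007]
force: [0.5, 0.6, 1.1]
width: 0.0122
tcp [0.5886 0.1085 0.1036] rot [1.798e+02 1.000e-01 1.723e+02] shift mm [-4.000e-01  1.244e+02 -1.000e-01] turn -0.3 F [0.5 0.6 1.1] t 7.83 w 0.0122
[-0.0030738   0.05849942]
```

View pics/scene4.png

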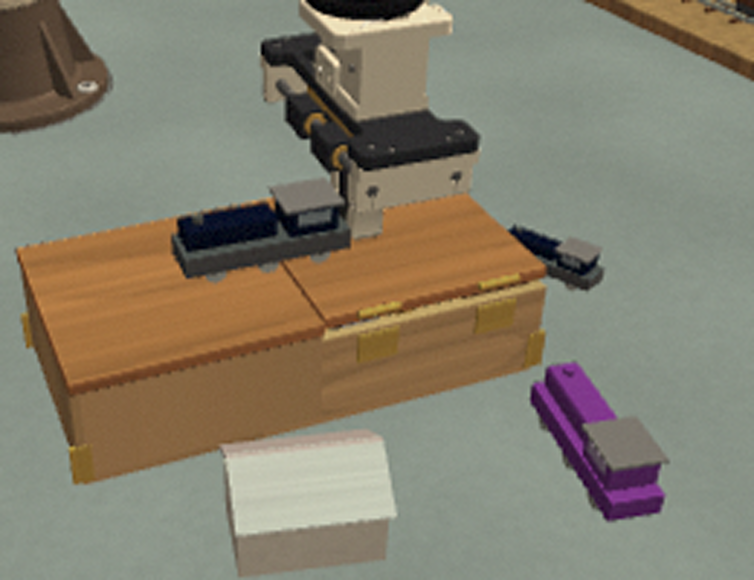

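It has passed the seam smoothly. I'll push a last 68 mm, ending gently.

```bash
python3 -m handwheel '[[[0.012,0,-0.002,0,0],[0.012,0,-0.005,0,0],[0.012,0,-0.009,0,0],[0.012,0,-0.013,0,0],[0.012,0,-0.017,0,0],[0.012,0,-0.021,0,0],[0.012,0,-0.025,0,0],[0.012,0,-0.029,0,0],[0.012,0,-0.033,0,0],[0.012,0,-0.037,0,0],[0.012,0,-0.041,0,0],[0.012,0,-0.045,0,0],[0.012,0,-0.049,0,0],[0.012,0,-0.053,0,0],[0.012,0,-0.057,0,0],[0.012,0,-0.061,0,0],[0.012,0,-0.064,0,0],[0.012,0,-0.066,0,0],[0.012,0,-0.068,0,0],[0.012,0,-0.068,0,0]]]'; python3 -c "
from h import *
shift((.6056,.2318),.104,172.6);print(toch(arm.get_state()['eef_pos']))
for n in ('wrist','scene'):cv2.imwrite(f'pics/{n}5.png',cv2.resize(grab_frame(n)[100:300,200:460],None,fx=2.9,fy=2.9,interpolation=2))"
```

```text
t: 9.6
eef_pos: [0.5791, 0.0407, 0.1032]
ee_rot: [3.14, 0.0, 3.007]
force: [0.6, 0.9, -0.0]
width: 0.012
tcp [0.5791 0.0407 0.1032] rot [179.9   0.  172.3] shift mm [ -0.6 192.9  -0.5] turn -0.3 F [ 0.6  0.9 -0. ] t 9.6 w 0.012
[-0.00598234 -0.00988332]
```

View pics/scene5.png

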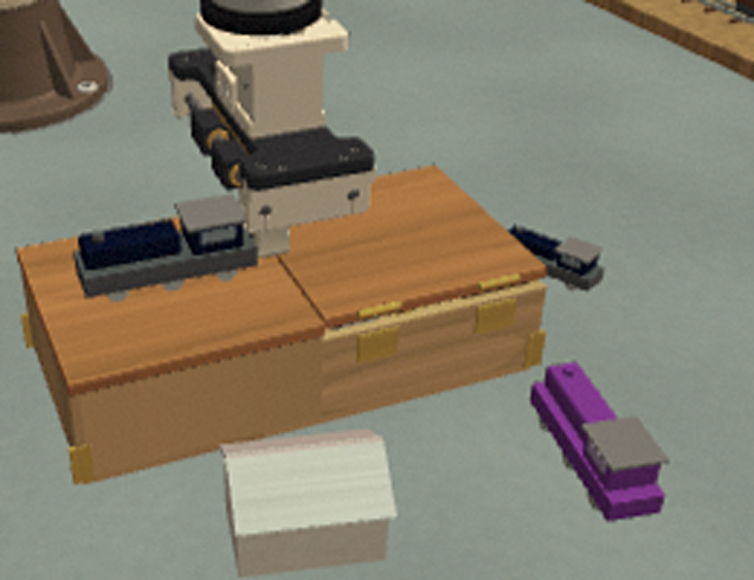

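```bash
python3 -m handwheel '[[[0.0,0,0.01,0,0],[0.0,0,0.03,0,0],[0.0,0,0.05,-0.01,0],[0.0,0,0.06,-0.04,0],[0.0,0,0.09,-0.07,0],[0.0,0,0.1,-0.1,0],[0.0,0,0.1,-0.1,0],[0.0,0,0.1,-0.1,0],[0.0,0,0.1,-0.1,0]]]'; python3 -c "
from h import *
shift((.5279,.141),.14,174.5)
s=arm.get_state();np.save('p6.npy',[s['eef_pos'],s['ee_rot']])
for n in ('wrist','scene','side'):cv2.imwrite(f'pics/{n}6.png',grab_frame(n))"
```

```text
t: 10.45
eef_pos: [0.5915, 0.1399, 0.2023]
ee_rot: [3.141, -0.002, 3.007]
force: [-0.7, -0.0, -0.2]
width: 0.0003
tcp [0.5915 0.1399 0.2023] rot [ 1.799e+02 -1.000e-01  1.723e+02] shift mm [63.  -7.5 62.4] turn -2.2 F [-0.7 -0.  -0.2] t 10.45 w 0.0003
```

View pics/wrist6.png

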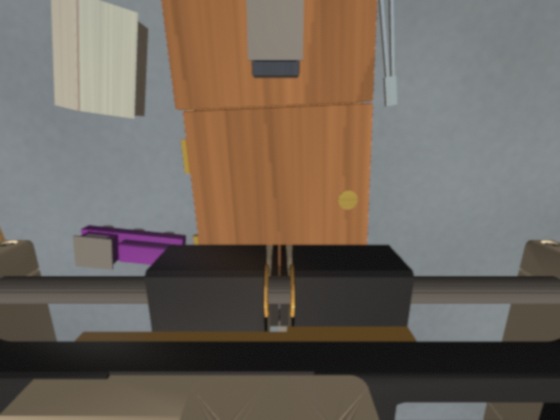

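View pics/scene6.png

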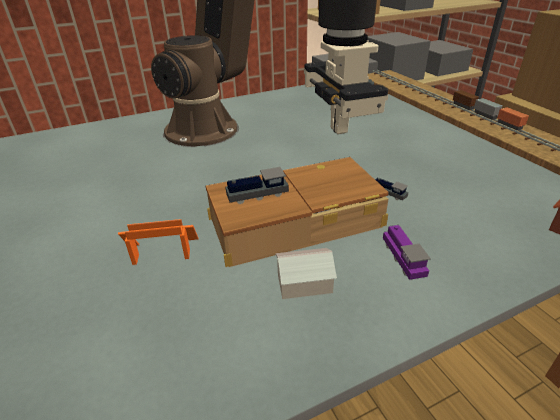

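```bash
python3 -c "
from h import *
P=np.load('p6.npy')
for n,p,z in [('cabL',(253,77),.098),('cabR',(298,76.5),.098),('seamL',(186,109.5),.09),('seamR',(370,102),.09),('disc',(348,200),.09)]:
  X=wray(p,z,P);print(n,X.round(4),toch(X).round(4))
"
```

```text
cabL [0.5968 0.0258 0.098 ] [ 0.0131 -0.023 ]
cabR [0.561  0.0303 0.098 ] [-0.023 -0.022]
seamL [0.6577 0.0421 0.09  ] [ 0.0721 -0.0009]
seamR [0.5024 0.0571 0.09  ] [-0.0839 -0.001 ]
disc [0.5269 0.1397 0.09  ] [-0.0675  0.0836]
```

The diesel's cab end is 21 mm past the seam, upright and aligned, with the lid shut. The disc is at (0.527, 0.140), so I'll move over it.

```bash
python3 -m handwheel '[[[0.0,0.015,-0.002,0,0],[0.0,0.035,-0.005,0.01,0],[0.0,0.055,-0.008,0.03,0],[0.0,0.064,-0.009,0.05,0],[0.0,0.064,-0.009,0.075,0],[0.0,0.064,-0.009,0.09,0],[0.0,0.064,-0.009,0.1,0],[0.0,0.064,-0.009,0.104,0],[0.0,0.064,-0.009,0.104,0],[0.0,0.064,-0.009,0.104,0],[0.0,0.064,-0.009,0.104,0]]]' 20; python3 -c "
from h import *
shift((.527,.14),.0865,172.3)
for n in ('scene','side'):cv2.imwrite(f'pics/{n}7.png',grab_frame(n))"
```

```text
t: 11.52
eef_pos: [0.5273, 0.139, 0.0987]
ee_rot: [3.141, -0.001, 3.006]
force: [0.8, -0.2, 0.5]
width: 0.0005
tcp [0.5273 0.139  0.0987] rot [ 1.800e+02 -1.000e-01  1.723e+02] shift mm [ 0.4  0.9 12.2] turn -0.0 F [ 0.8 -0.2  0.5] t 11.52 w 0.0005
```

View pics/scene7.png

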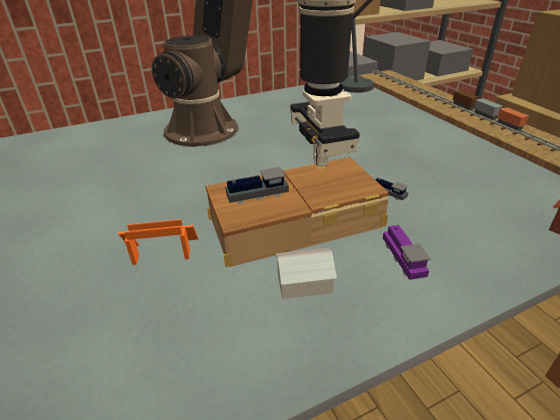

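The fingertips are just above the disc at (320,166). I'll press slowly.

```bash
python3 -m handwheel '[[[0.0,0,0.001,0.002,0],[0.0,0,0.001,0.004,0],[0.0,0,0.001,0.006,0],[0.0,0,0.001,0.007,0],[0.0,0,0.001,0.008,0],[0.0,0,0.001,0.009,0],[0.0,0,0.001,0.01,0],[0.0,0,0.001,0.0105,0],[0.0,0,0.001,0.011,0],[0.0,0,0.001,0.0115,0],[0.0,0,0.001,0.012,0],[0.0,0,0.001,0.012,0],[0.0,0,0.001,0.012,0]]]'; python3 -c "
from h import *
shift((.527,.14),.0865,172.3)"
```

```text
t: 12.7
eef_pos: [0.5272, 0.14, 0.0867]
ee_rot: [3.141, -0.001, 3.006]
force: [-1.9, -0.9, 4.0]
width: 0.0004
tcp [0.5272 0.14   0.0867] rot [ 1.799e+02 -1.000e-01  1.723e+02] shift mm [ 0.2 -0.1  0.2] turn -0.0 F [-1.9 -0.9  4. ] t 12.7 w 0.0004
```

```bash
python3 -m handwheel '[[[0.0,0,0,0.0006,0],[0.0,0,0,0.001,0],[0.0,0,0,0.001,0],[0.0,0,0,0.001,0]]]'; python3 -m handwheel '[[[0.0,0,0,-0.01,0],[0.0,0.0,0,-0.025,0],[0.0,0.0,0,-0.045,0],[0.0,0.0,0,-0.07,0],[0.0,0.0,0,-0.1,0],[0.0,0.0,0,-0.13,0],[0.0,0.0,0,-0.15,0],[0.0,0,0,-0.15,0],[0.0,0,0,-0.15,0],[0.0,0,0,-0.15,0],[0.0,0,0,-0.15,0]]]'; python3 -c "
from h import *
shift((.527,.14),.0865,172.3)
s=arm.get_state();np.save('p8.npy',[s['eef_pos'],s['ee_rot']])
for n in ('wrist','scene'):cv2.imwrite(f'pics/{n}8.png',grab_frame(n))"
```

```text
t: 13.03
eef_pos: [0.5273, 0.14, 0.0857]
ee_rot: [3.141, -0.001, 3.006]
force: [-2.0, -0.4, 3.2]
width: -0.0
t: 13.95
eef_pos: [0.5268, 0.1396, 0.2347]
ee_rot: [-3.142, -0.003, 3.006]
force: [0.5, 0.5, 0.2]
width: 0.0008
tcp [0.5268 0.1396 0.2347] rot [-180.    -0.2  172.2] shift mm [ -0.5   0.4 148.2] turn -0.1 F [0.5 0.5 0.2] t 13.95 w 0.0008
```

View pics/scene8.png

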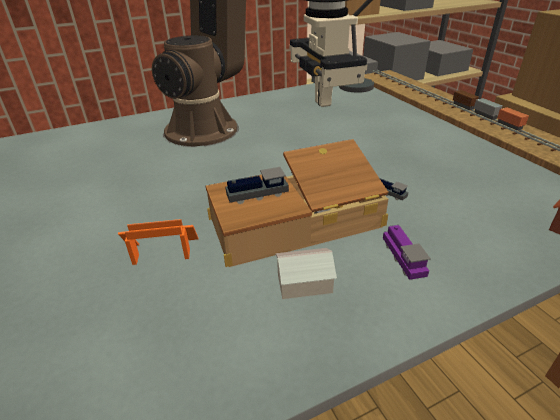

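View pics/wrist8.png

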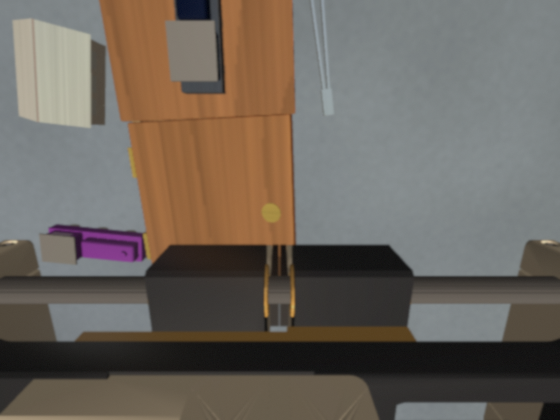

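The lid has sprung ajar, and the diesel stands undisturbed at (258,185). I'll let it settle and then check the angle from the disc in two views.

```bash
python3 -m handwheel '[[[0.0,0,0,-0.02,0],[0.0,0,0,-0.03,0],[0.0,0,0,-0.03,0],[0.0,0,0,-0.03,0],[0.0,0,0,-0.03,0],[0.0,0,0,-0.03,0],[0.0,0,0,-0.03,0],[0.0,0,0,-0.03,0],[0.0,0,0,-0.03,0],[0.0,0,0,-0.03,0],[0.0,0,0,-0.03,0],[0.0,0,0,-0.03,0]]]'; python3 -c "
from h import *
i=grab_frame('scene');j=grab_frame('scene');cv2.imwrite('pics/scene9.png',cv2.resize(i[130:280,190:420],None,fx=3.4,fy=3.4,interpolation=2))
print('diff',cv2.absdiff(i,j).max())
o=cv2.imread('pics/scene6.png')
c=np.r_[0];print('diesel region change',cv2.absdiff(i,o)[165:200,220:282].max())
for a in (.2,.25,.3,.35,.4):
  x=.078-.143*np.cos(a);X=[*w((x,.0855)),.09+.143*np.sin(a)];print(a,proj('scene',X).round(1))
h=cv2.cvtColor(i,cv2.COLOR_BGR2HSV)[130:180,300:345];m=cv2.inRange(h,(20,100,90),(33,255,255));print(np.argwhere(m).mean(0)+[130,300],m.astype(bool).sum())
"
```

```text
t: 15.05
eef_pos: [0.5271, 0.1396, 0.2646]
ee_rot: [-3.141, -0.003, 3.006]
force: [0.7, 0.8, 0.5]
width: 0.0006
diff 54
diesel region change 17
0.2 [321.8 156.1]
0.25 [322.2 153.6]
0.3 [322.7 151.1]
0.35 [323.2 148.7]
0.4 [323.9 146.4]
[150.56410256 322.56410256] 39
```

View pics/scene9.png

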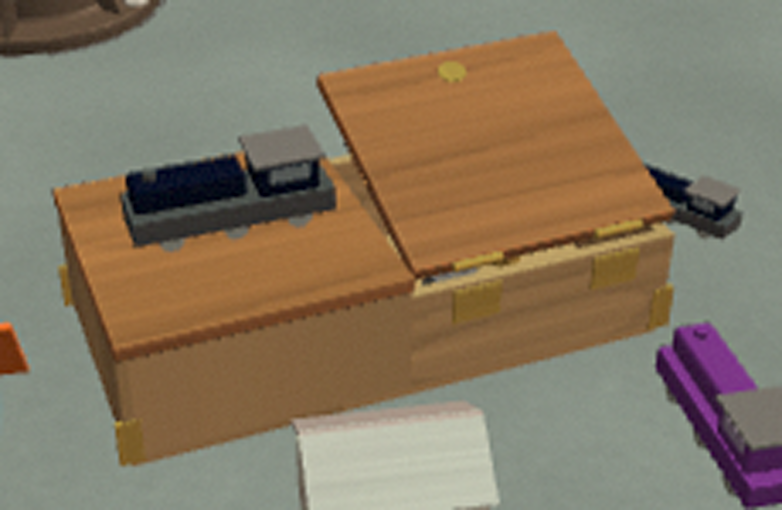

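The lid reads about 0.31 rad, the diesel is upright and off the lid, and the arm is clear, so I'll hand in.

```bash
python3 -c "
from station import arm
print(arm.job_done(), arm.get_state()['t'])"
```

```text
the job is handed in; nothing more can be done
the job is handed in; nothing more can be done
```

The job is handed in. The diesel stands upright on the fixed half of the chest, and the lid has sprung ajar. No verdict was reported.

**What I did:** I pushed the larger dark blue diesel by its cab end with the nearly shut fingertips, at running-plate height, about 170 mm along the chest top. I then backed off, pressed the brass disc about 4 mm down (reading 3 to 4 N) and lifted straight up. The last clock reading before handing in was about 15 s, against the 48 s allowed.

**Last checks:**
- **Diesel:** its cab end measured about 21 mm past the seam before the press. The scene picture of that area hardly changed afterwards.
- **Lid:** the disc's position in the scene view puts the lid at about 0.31 rad.
- **Arm:** it was about 125 mm above the raised lid front, with a near-zero force reading.
- **Footbridge, signal box and tweezers:** they looked unmoved in the pictures, but I didn't measure their positions.

**What went wrong or disagreed:**
- My first two moves were typed in millimetres instead of metres. The arm overshot through free space at its capped speed, touched nothing, and I corrected it.
- Two scene frames taken at the end differed by up to 54 grey levels somewhere in the picture. I didn't trace where, so stillness was judged by eye and by the steady lid reading.
- The chest fit had residuals up to about 7 mm at the far back corner, from the two fixed cameras. I used the closer wrist view for the diesel and the press spot.

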